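# Put the paint jars away in a row and slide the cover shut

## Task

Stand the three paint jars upright in one straight row on the cork strip in the open bay of the wooden case, in order of height with the tallest next to the case's middle partition and the shortest at the far end, close side by side with at most half a jar's width between neighbours; set each down gently, never dropping or tipping it. Then slide the cover over the jars until it is fully shut. Leave the wire spool, the tumbler and the brush pot where they are.

Things in the scene. Friction and masses are not known exactly. Their poses are not given: they have to be found in the camera images.
- case: Fixed wooden shelf case, two bays along y. In mm: origin on the table under the middle partition; spans x -45 (front) to 93, y -258 to 218. Jar bay, open on top and in front: y 6 to 206; stock bay under the cover: y -246 to -6. Ends and partition: boards 12 thick, 84 high. Lips 8 wide, 12 high along front and back; cover rail along the back only, x 85 to 93, up to 84 high. Yaw within 0.12 rad.
- bay (a point): Centre of the jar bay's floor (case x = 0, y = 106 mm, 8 mm above the table), axes as the case's: x across the row, y along it from the middle partition (face at y = -100 mm) to the far end board (face at y = +100 mm), z up. A flush cork strip, 52 x 200 mm, centred here, runs along y; the row stands on it.
- jar_tall: Tallest of three closed craft-paint jars told apart only by height: upright cylinder 70 mm tall in all, 48 mm across, white with a pale paper band, grey lid (top 12 mm, 46 mm across), about 140 g. Origin: centre of its underside, z up. Starts standing on the table between robot and case, in one of four places in a left-to-right line that jars and spool share.
- jar_middle: Middle one of three closed craft-paint jars told apart only by height: upright cylinder 57 mm tall in all, 48 mm across, white with a pale paper band, grey lid (top 12 mm, 46 mm across), about 114 g. Origin: centre of its underside, z up. Starts standing on the table between robot and case, in one of four places in a left-to-right line that jars and spool share.
- jar_short: Shortest of three closed craft-paint jars told apart only by height: upright cylinder 44 mm tall in all, 48 mm across, white with a pale paper band, grey lid (top 12 mm, 46 mm across), about 88 g. Origin: centre of its underside, z up. Starts standing on the table between robot and case, in one of four places in a left-to-right line that jars and spool share.
- cover (a joint): Travel (m) of the flat plywood cover along the case's +y: 0 = fully open over the stock bay, 0.264 = fully shut over the jar bay, at its stop. Starts at 0 to 0.045, clear of the jar bay. Plate 138 (x) x 206 (y) x 8 mm, 84 to 92 mm above the table; about 1.5 N of friction, light damping; stays where left, cannot lift off.
- cover_handle (a point): Middle of the top of the cover's handle, 120 mm above the table: a wooden bar on the plate (at case x = 0, mid-length), 60 mm long along the case's x, 14 mm thick along y (the sliding direction), 28 mm high. Axes as the case's. With the cover shut it is at y = +3 mm from point bay.
- spool: Bystander: upright spool of copper wire with black flanges, 44 mm across, 38 mm tall, 120 g. Origin at the centre of its underside. It stands in the line of the jars.
- tumbler: Bystander: glass tumbler, 72 mm across, 85 mm tall, to the right of the case. Origin at the centre of its underside.
- brush_pot: Bystander: steel pot 80 mm across, 95 mm tall, with brushes standing in it to about 195 mm, to the left of the case. Origin at the centre of its underside.
Not all that is in view belongs to the job. Leave any pink look-alike of the jar_short alone.

How it is judged (in metres and radians):
On the way, in this order (a step that is already met when the one before it is completed fails the run):
1. the three jars stand in their row in the bay, in order of height (x of jar_tall in the frame of bay between -0.015 and 0.015 m and y of jar_tall in the frame of bay between -0.09 and 0.09 m and z of each of jar_tall, jar_middle, jar_short in the frame of bay below 0.006 m and angle between each of jar_tall, jar_middle, jar_short's own z axis and vertical below 0.1 rad and linear speed of each of jar_tall, jar_middle, jar_short below 0.03 m/s and x of jar_middle in the frame of bay between -0.015 and 0.015 m and y of jar_middle in the frame of bay between -0.09 and 0.09 m and x of jar_short in the frame of bay between -0.015 and 0.015 m and y of jar_short in the frame of bay between -0.09 and 0.09 m and horizontal distance between jar_tall and jar_middle below 0.076 m and horizontal distance between jar_middle and jar_short below 0.076 m and horizontal distance between jar_tall and jar_short above 0.086 m and y of jar_tall in the frame of bay below 0.002 m and y of jar_short in the frame of bay above -0.002 m), for 0.2 s.
2. the cover is fully shut (value of joint cover above 0.256 m), for 0.2 s.
At the end, for the whole second after the job is handed in: All three jars stand upright (within 0.1 rad) and still on the bay's floor, each centred within 15 mm of the cork strip's middle line; tall, middle, short in that order from the middle partition, neighbours' centres at most 76 mm apart; the cover within 8 mm of fully shut (all of step 1 and value of joint cover above 0.256 m); the robot touches nothing.
It fails at once if a jar is tipped by more than 0.6 rad (angle between any of jar_tall, jar_middle, jar_short's own z axis and vertical above 0.6 rad).
It fails at once if a jar is dropped: it falls free of the fingers from more than about 2 cm above the bay's floor ((contact force between the fingers and jar_tall below 0.01 N and height (world z) of jar_tall above 0.028 m and linear speed of jar_tall above 0.2 m/s) or (contact force between the fingers and jar_middle below 0.01 N and height (world z) of jar_middle above 0.028 m and linear speed of jar_middle above 0.2 m/s) or (contact force between the fingers and jar_short below 0.01 N and height (world z) of jar_short above 0.028 m and linear speed of jar_short above 0.2 m/s)).
It fails at once if the spool, tumbler or brush pot is moved by more than 3 cm or tipped over (distance of any of spool, tumbler, brush_pot from where it was at the start of the episode above 0.03 m or angle between any of spool, tumbler, brush_pot's own z axis and vertical above 0.4 rad).
It also fails if it takes over 72 s, if anything falls off the work surface, if the arm or the gripper's body presses on something with over 40 N, if the wrist force passes 120 N, or if a joint passes its speed limit or range.

## Robot

A 7-joint arm with a two-finger parallel gripper is mounted at the origin on the work surface. World frame = base frame: x ahead of the robot, y to its left, z up, the work surface at z = 0. Lengths are in mm, angles in rad, forces in N, time in s.
With the tool pointing down it reaches from about 425 to 1025 mm from the base axis. Payload 3.6 kg.
Tool frame: the origin (TCP) lies on the centre line of the jaws, within the pads' length; the fingertips stand 17 mm ahead of it and the grasp point (between the pads) lies 2 mm behind it; z points along the fingers, y is the line along which they close (so a half turn about z gives the same grasp; the last joint's range is limited). The gripper opens to 85 mm and grips with 20 to 120 N. Pads are 22 mm wide; open, the fingers measure 114 mm over their backs; the gripper's body (76 mm by 85 mm) begins 54 mm behind the grasp point. The pads swing forward as they close: fully open they stand 13 mm farther back than shut.
Start: joints at [1.226, 0.591, 0.048, 1.609, -0.033, 0.943, -0.034], TCP at [179.932, -702.321, 248.302] pointing down, gripper open.
Joint ranges: [-2.69, 2.69], [-0.47, 2.24], [-1.27, 1.36], [0.19, 2.51], [-1.53, 4.68], [0.08, 2.07], [-3.09, 3.09]. Speed limits (rad/s): [2.57, 2.57, 3.14, 3.14, 3.14, 3.14, 3.14].

## Interface

Orientations are given as a unit quaternion [x, y, z, w].
In Python, from plant import sensors, viewer, workorder gives the robot as it stands.
- The arm moves only by the tool servo_tool, never from a script. Its argument "deltas" is a list of rows, each a list of 6 numbers: the shift along the tool's x, y, z in mm, then the turn, a rotation vector about the tool's x, y, z in units of 6 degrees (1.0 is 6 degrees). A call has exactly 8 rows; each row is the pose to reach, as a shift and turn from the pose commanded when the call began, along the tool's axes at that moment; what a row does not reach only later rows make up. A row lasts 1/12 s, in which the tool goes at most 41.7 mm and 7.16 degrees, less where a joint would pass 70% of its speed; a pose out of reach is approached as far as the arm can. A call with a gripper value outside its range is refused whole. "jaw" is the finger opening in mm, from 0 to 85.4, set as the call begins (left out, the last holds). The fingers move at their own pace and stop on an object; "grip_force" is the grip in N (left out, the last holds). Time passes only in rows, so rows that repeat a pose let the fingers close, or fill a call up. It gives the time, the measured TCP pose, the force, the opening and the grip force at its end, in the units of the state.
- sensors.observe(): the state, without advancing time (a new reading comes with each control period).
- viewer.read_camera(name): name is "scene" or "top" or "wrist"; returns the picture (400x640x3 uint8, blue, green, red); there is no depth.
- viewer.get_calibration(name): a dict with "K" (3x3 intrinsics, pixels), "R" (3x3) and "t" (3): a world point X has camera coordinates R X + t; the wrist camera has in their place "hand_eye" (4x4, takes a point from camera to tool coordinates, whose origin is the TCP and whose axes are the flange's). Camera axes: x right, y down, z forward; pixel columns grow to the right and rows downward; lengths in mm; the calibration is good to about 2 mm. The wrist camera is an equidistant fisheye: a pixel r from the principal point sees the ray r / f radians off the axis. A picture is of the moment at which its call begins: read the wrist's pose just before it. get_calibration takes no time and is no camera call.
- workorder.hand_in(): hands the job in; it is judged then, once.
The state is a dict: "clock": time; "joint_positions": joint angles; "qd": joint speeds; "joint_efforts": joint torques, N m; "tool_pos": TCP position; "orientation": TCP orientation; "ft_force": force on the tool from outside, world axes, zero at the start; "torque": the same for the moment, N m; "width": finger opening in mm; "grasp_force": force on a finger pad.
Only numpy, scipy, OpenCV 4.12 (cv2) and the standard library are available. Lean on these libraries where they do the work, as an engineer would, in place of code of your own. Each camera call takes 0.05 s, during which the arm holds its last target. There are 200 camera calls.

## Working session

There is one attempt and no reset: what is moved stays moved. The work goes in short steps, Python scripts to look and compute and a tool call to move; the robot and the scene stay as the last step left them, time stands still between calls to the robot, and variables do not carry over. Pictures are saved under pics/ and viewed, at most 11 in all, crops included, and the job is handed in when it is done.

Besides the shell and the picture viewer there is one more tool, called after "Emit:" as name(argument=value, ...) on one line, values as JSON. servo_tool: Moves the arm, as the interface text tells. Its arguments: {"type":"object","properties":{"deltas":{"type":"array","items":{"type":"array","items":{"type":"number"}}},"jaw":{"type":"number"},"grip_force":{"type":"number"}},"required":["deltas"]}

```bash
ls; mkdir -p pics
python3 - <<'E'
from plant import sensors, viewer
import cv2,json
s=sensors.observe();print(s['clock'],s['tool_pos'],s['orientation'],s['width'])
for n in('scene','top'):
    cv2.imwrite(f'pics/{n}0.png',viewer.read_camera(n))
for n in('scene','top','wrist'):
    print(n,viewer.get_calibration(n))
E
```

```text
pics
0.0 [ 179.72119068 -701.56025679  247.15512034] [ 9.92141944e-01  1.25112563e-01 -1.97644649e-04 -1.08211727e-03] 85.42033789652977
scene {'K': array([[390.49376952,   0.        , 323.8892779 ],
       [  0.        , 390.49376952, 196.37874271],
       [  0.        ,   0.        ,   1.        ]]), 'R': array([[ 0.2939407 ,  0.9558147 ,  0.00413765],
       [ 0.7692952 , -0.23400702, -0.5944961 ],
       [-0.56725988,  0.17792968, -0.80408784]]), 't': array([-143.34507414, -333.10986213, 1322.60850643])}
top {'K': array([[363.00710397,   0.        , 318.08407234],
       [  0.        , 363.00710397, 203.09393016],
       [  0.        ,   0.        ,   1.        ]]), 'R': array([[-1.35537155e-03, -9.99958468e-01,  9.01253550e-03],
       [-9.92442617e-01,  2.39215666e-04, -1.22709393e-01],
       [ 1.22702141e-01, -9.11074114e-03, -9.92401723e-01]]), 't': array([ -25.98818089,  536.13402333, 1130.1302284 ])}
wrist {'K': array([[309.70691629,   0.        , 322.06855663],
       [  0.        , 309.70691629, 194.89723284],
       [  0.        ,   0.        ,   1.        ]]), 'hand_eye': array([[ 5.12759422e-04, -9.52615860e-01, -3.04175542e-01,
         7.76867085e+01],
       [ 9.99999836e-01,  4.10478373e-04,  4.00200255e-04,
         7.25964221e-01],
       [-2.56379629e-04, -3.04175697e-01,  9.52615914e-01,
        -1.24723131e+02],
       [ 0.00000000e+00,  0.00000000e+00,  0.00000000e+00,
         1.00000000e+00]])}
```

View pics/top0.png

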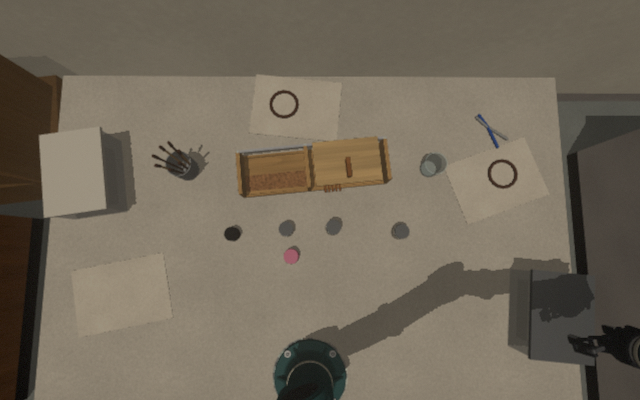

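View pics/scene0.png

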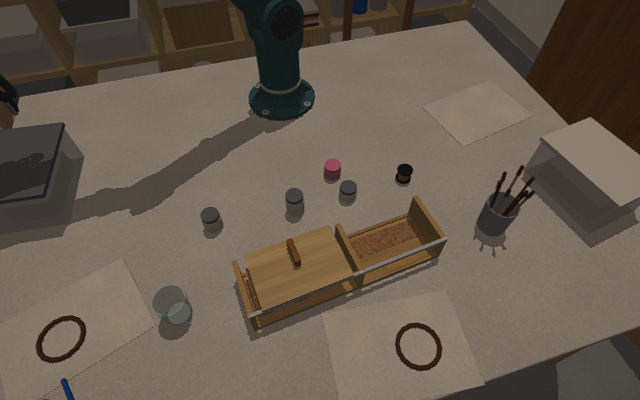

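Top: jars near (287,228), (334,226), (400,230), with the spool at (233,233), the pink decoy at (291,256), and the case from (238,195) to (390,140). Scene: jars at (210,218), (295,200) and (348,190). The one at (295,200) looks tallest. Next I'll zoom in.

Run:
```python
import cv2
a=cv2.imread('pics/scene0.png')[150:330,190:455];a=cv2.resize(a,None,fx=3,fy=3,interpolation=cv2.INTER_CUBIC)
b=cv2.imread('pics/top0.png')[130:245,225:425];b=cv2.resize(b,None,fx=4,fy=4,interpolation=cv2.INTER_CUBIC)
cv2.imwrite('pics/s1.png',cv2.convertScaleAbs(a,alpha=1.5));cv2.imwrite('pics/t1.png',cv2.convertScaleAbs(b,alpha=1.5))
```

```text
(no output)
```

View pics/s1.png

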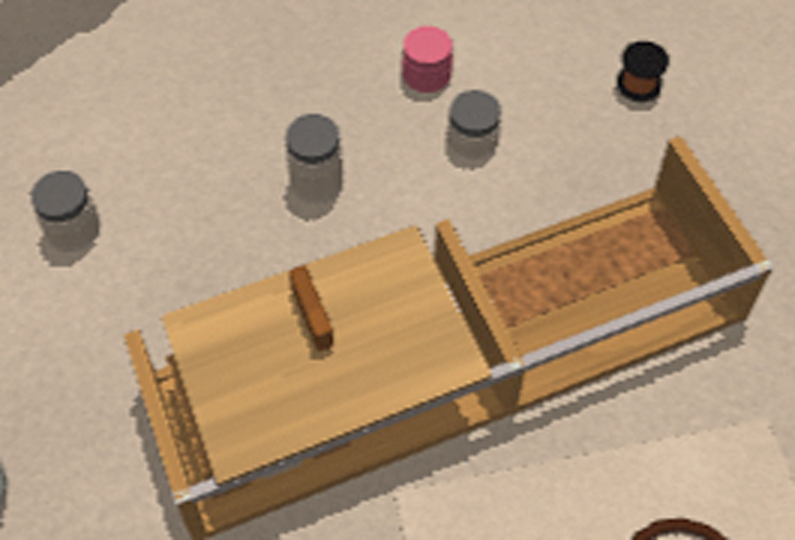

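View pics/t1.png

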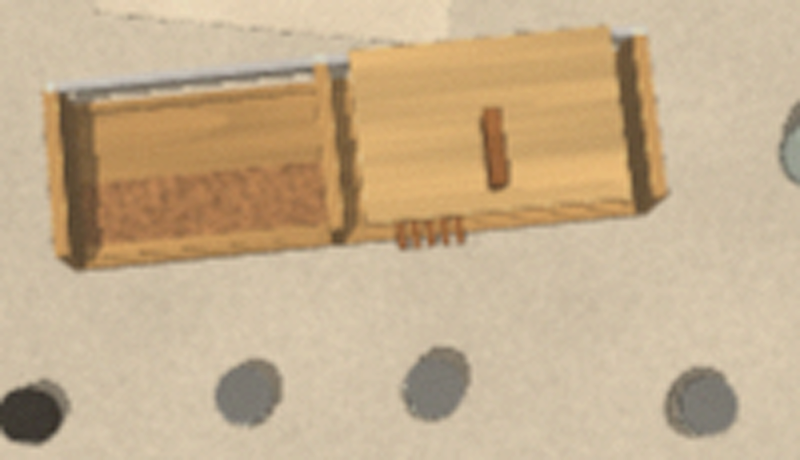

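Scene crop: the lids sit at about A(60,195), B(312,137) and C(474,112) in crop pixels. Body lengths show B as tall, A as middle and C as short. Top crop: lids at (706,402), (436,382) and (248,391), plus clear board corners and the handle at (495,148).

```bash
cat > h.py <<'E'
import numpy as np, cv2
from scipy.spatial.transform import Rotation as Rn
from scipy.optimize import least_squares
from plant import sensors, viewer
def proj(n,X):
    c=viewer.get_calibration(n);p=(np.atleast_2d(X)@c['R'].T+c['t'])@c['K'].T
    return p[:,:2]/p[:,2:]
def ray(n,uv,z):
    c=viewer.get_calibration(n);d=c['R'].T@np.linalg.solve(c['K'],[*uv,1]);o=-c['R'].T@c['t']
    return o+d*(z-o[2])/d[2]
def tool():
    s=sensors.observe();return s,np.array(s['tool_pos']),Rn.from_quat(s['orientation'])
E
python3 - <<'E'
from h import *
T=lambda u,v:(u/4+225-.4,v/4+130-.4)
S=lambda u,v:(u/3+190-.35,v/3+150-.35)
for n,h,t,s in(('A mid',57,(704,402),(60,195)),('B tall',70,(434,385),(312,136)),('C short',44,(247,393),(474,111))):
    for hh in(44,57,70): print(n,hh,ray('top',T(*t),hh)[:2].round(1),ray('scene',S(*s),hh)[:2].round(1))
print('spool',ray('top',T(30,414),38)[:2],ray('scene',S(645,58),38)[:2]); print('pink',ray('scene',S(428,46),44)[:2],ray('top',(291,255),44)[:2])
P=[('top',T(44,90),(93,218)),('top',T(60,90),(93,206)),('top',T(57,257),(-45,218)),('top',T(72,257),(-45,206)),('top',T(316,63),(93,6)),('top',T(328,63),(93,-6)),('top',T(331,241),(-45,6)),('top',T(347,241),(-45,-6)),('top',T(650,37),(93,-258)),('top',T(666,196),(-45,-258)),
('scene',S(127,335),(-45,-258)),('scene',S(140,332),(-45,-246)),('scene',S(435,226),(-45,-6)),('scene',S(450,222),(-45,6)),('scene',S(667,144),(-45,206)),('scene',S(680,138),(-45,218)),('scene',S(770,265),(93,218)),('scene',S(178,498),(93,-258))]
def f(p,raw=0):
    c,s=np.cos(p[2]),np.sin(p[2]);r=[]
    for n,uv,(x,y) in P: r.append(proj(n,[p[0]+c*x-s*y,p[1]+s*x+c*y,84])[0]-uv)
    return np.ravel(r)
q=least_squares(f,[600,0,0],loss='soft_l1',x_scale=[10,10,.1]);print(q.x);print(f(q.x).reshape(-1,2).round(1).tolist())
p=q.x;c,s=np.cos(p[2]),np.sin(p[2])
R2=np.array([[c,-s],[s,c]])
for n,uv in(('top',T(494,147)),('scene',S(312,305))):
    w=ray(n,uv,120);print('handle',w,R2.T@(w[:2]-p[:2]))
for y in(-58,0,58): print('bay',y,p[:2]+R2@[0,106+y])
E
```

```text
A mid 44 [ 448.9 -286.3] [ 439.6 -287.4]
A mid 57 [ 448.3 -283.2] [ 449.2 -285.7]
A mid 70 [ 447.7 -280.1] [ 458.9 -283.9]
B tall 44 [462.5 -73.5] [441.3 -68.9]
B tall 57 [461.7 -72.9] [450.9 -70.6]
B tall 70 [460.9 -72.2] [460.5 -72.3]
C short 44 [456.3  73.6] [456.3  75.8]
C short 57 [455.6  72.6] [465.7  71.8]
C short 70 [454.9  71.6] [475.1  67.8]
spool [440.27673918 244.79265273] [439.25728422 250.00387244]
pink [371.65790692  60.030856  ] [371.75912017  58.33212344]
[6.23936943e+02 6.86719368e+00 1.01577161e-01]
[[-0.8, -1.4], [-1.0, -1.8], [-0.7, 0.4], [-0.6, 0.1], [-1.0, -1.3], [-0.2, -1.7], [-0.4, -2.5], [-0.5, -2.9], [-0.8, -3.0], [0.8, 0.3], [-1.9, -0.9], [-1.0, -1.8], [-0.7, -1.7], [-1.1, -2.0], [-0.3, -2.1], [-0.5, -1.6], [0.4, 0.2], [-1.3, 1.4]]
handle [ 636.54320483 -115.91976567  120.        ] [ 9.03686672e-02 -1.23432358e+02]
handle [ 643.90145035 -116.63027417  120.        ] [   7.33863854 -124.8853494 ]
bay -58 [619.06961966  54.61977646]
bay 0 [613.18827039 112.32081398]
bay 58 [607.30692113 170.0218515 ]
```

Emit:
servo_tool(deltas=[[12,-16,0,0,0,-0.5],[37,-47,0,0,0,-1.5],[62,-78,0,0,0,-2.5],[87,-109,0,0,0,-3.5],[112,-141,0,0,0,-4.5],[137,-172,0,0,0,-5.5],[162,-203,0,0,0,-6.5],[186,-235,0,0,0,-7.5]], jaw=75, grip_force=30)

```text
clock: 0.77
tool_pos: [302.3, -426.5, 248.2]
orientation: [0.867, 0.497, 0.0, -0.0]
ft_force: [0.3, -0.0, 0.5]
width: 74.8
grasp_force: 0.0
```

```bash
cat >> h.py <<'E'
C=dict(p=np.array([623.9,6.9]),yaw=0.1016)
def bay(x,y):
    c,s=np.cos(C['yaw']),np.sin(C['yaw']);return C['p']+np.array([[c,-s],[s,c]])@[x,106+y]
def go(x,y,z,psi=None):
    """deltas from the present tool pose to a down-pointing pose with yaw psi"""
    s,p,R=tool();psi=C['yaw']+np.pi/2 if psi is None else psi
    Rt=Rn.from_matrix([[np.cos(psi),np.sin(psi),0],[np.sin(psi),-np.cos(psi),0],[0,0,-1]])
    d=R.inv().apply(np.array([x,y,z])-p);r=(R.inv()*Rt).as_rotvec(degrees=True)/6
    print('t%.2f pos'%s['clock'],p.round(1),'w%.1f gf%.1f F'%(s['width'],s['grasp_force']),np.round(s['ft_force'],1),'delta',d.round(1),r.round(2))
E
python3 -c "
from h import *
go(461,-72,200)"
```

```text
t0.77 pos [ 302.3 -426.5  248.2] w74.8 gf0.0 F [ 0.3 -0.   0.5] delta [386.2 -42.   48.2] [-0.   -0.   -6.03]
```

Emit:
servo_tool(deltas=[[36,-4,2,0,0,-0.7],[76,-8,8,0,0,-1.5],[116,-12,14,0,0,-2.3],[156,-17,20,0,0,-3.1],[196,-21,26,0,0,-3.9],[236,-25,32,0,0,-4.7],[275,-30,36,0,0,-5.5],[310,-34,40,0,0,-6.0]])

```text
clock: 1.43
tool_pos: [430.8, -142.0, 208.0]
orientation: [0.671, 0.741, 0.0, -0.0]
ft_force: [0.7, -1.0, 0.2]
width: 74.9
grasp_force: 0.0
```

Run:
```python
from h import *
go(461,-72,150)
s,p,R=tool();cv2.imwrite('pics/w1.png',viewer.read_camera('wrist'));np.save('w1.npy',np.r_[p,R.as_quat()])
```

```text
t1.43 pos [ 430.8 -142.   208. ] w74.9 gf0.0 F [ 0.7 -1.   0.2] delta [66.7 37.  58. ] [-0.   -0.   -0.03]
```

View pics/w1.png

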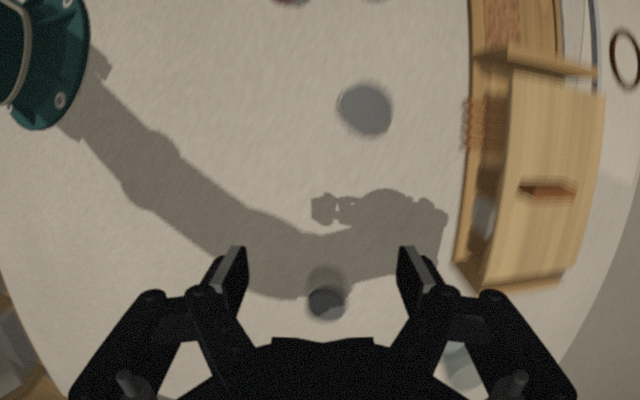

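The wrist view is slightly motion-blurred. It shows the tall jar's lid at about (367,108) and the middle jar at (326,300). The case is on the right, with the partition near (535,62) and the handle at (548,188).

```bash
cat >> h.py <<'E'
def wray(uv,z,pose=None):
    if pose is None: s,p,R=tool()
    else: p,R=pose[:3],Rn.from_quat(pose[3:])
    c=viewer.get_calibration('wrist');K=c['K'];H=c['hand_eye']
    d=(np.array(uv)-K[:2,2])/K[0,0];r=np.linalg.norm(d)
    v=np.r_[d/r*np.sin(r),np.cos(r)];v=R.apply(H[:3,:3]@v);o=p+R.apply(H[:3,3])
    return o+v*(z-o[2])/v[2]
E
python3 - <<'E'
from h import *
w=np.load('w1.npy')
print('tall',wray((369,108),70,w),'mid',wray((325,303),57,w),'handle',wray((548,186),120,w))
for uv,xy in(((600,100),0),((475,62),0)): print('part',wray(uv,84,w))
E
```

```text
tall [463.16385347 -68.23429058  70.        ] mid [ 447.32122258 -276.84849192   57.        ] handle [ 625.28266414 -105.20504216  120.        ]
part [719.39389865  -7.27993879  84.        ]
part [548.74431232 -13.24807098  84.        ]
```

Emit:
servo_tool(deltas=[[10,5,5,0,0,0],[26,14,15,0,0,0],[44,24,30,0,0,0],[58,32,44,0,0,0],[66,37,54,0,0,0],[67,37,58,0,0,0],[67,37,58,0,0,0],[67,37,58,0,0,0]])

```text
clock: 2.15
tool_pos: [460.4, -75.1, 150.2]
orientation: [0.674, 0.739, -0.001, -0.0]
ft_force: [0.4, -0.3, -0.5]
width: 75.2
grasp_force: 0.0
```

Run:
```python
from h import *
go(461,-72,50)
s,p,R=tool();cv2.imwrite('pics/w2.png',viewer.read_camera('wrist'));np.save('w2.npy',np.r_[p,R.as_quat()])
```

```text
t2.15 pos [460.4 -75.1 150.2] w75.2 gf0.0 F [ 0.4 -0.3 -0.5] delta [  3.    1.  100.2] [-0.01  0.   -0.08]
```

View pics/w2.png

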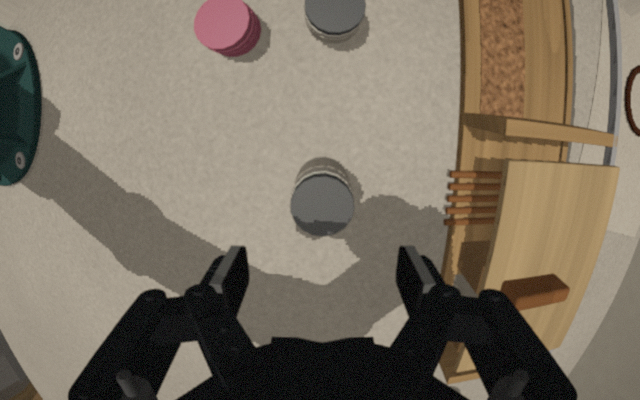

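Sharp view: the tall lid is centred near (322,206). The partition top corners are about (506,119), (506,136), (613,134) and (613,146). The short jar's lid is at (335,12) and pink is at (224,25).

Run:
```python
from h import *
w=np.load('w2.npy')
print('tall',wray((322,206),70,w),'short',wray((335,11),44,w))
c,s=np.cos(C['yaw']),np.sin(C['yaw']);R2=np.array([[c,-s],[s,c]])
for uv,loc in(((506,119),(-45,6)),((506,136),(-45,-6)),((613,134),(93,6)),((613,146),(93,-6))):
    q=wray(uv,84,w)[:2];print(loc,q, 'case',R2.T@(q-C['p']))
```

```text
tall [460.00077845 -71.70177595  70.        ] short [456.23602712  69.84437834  44.        ]
(-45, 6) [580.05823971   7.52944997] case [-43.55183312   5.07286746]
(-45, -6) [582.40124714  -4.18976562] case [-42.4095331   -6.82355421]
(93, 6) [707.7649467   20.73989172] case [84.83618355  5.26249464]
(93, -6) [711.2351096   10.41120622] case [87.24086139 -5.36488975]
```

Emit:
servo_tool(deltas=[[3,0.5,10,0,0,0],[3,0.5,30,0,0,0],[3,0.5,55,0,0,0],[3,0.5,80,0,0,0],[3,0.5,98,0,0,0],[3,0.5,107,0,0,0],[3,0.5,107,0,0,0],[3,0.5,107,0,0,0]])

```text
clock: 2.87
tool_pos: [461.2, -71.4, 43.3]
orientation: [0.673, 0.739, -0.0, -0.0]
ft_force: [-0.4, 0.5, 0.7]
width: 75.2
grasp_force: 0.0
```

Emit:
servo_tool(deltas=[[0,0,0,0,0,0],[0,0,0,0,0,0],[0,0,0,0,0,0],[0,0,0,0,0,0],[0,0,0,0,0,0],[0,0,0,0,0,0],[0,0,0,0,0,0],[0,0,0,0,0,0]], jaw=40, grip_force=30)

```text
clock: 3.53
tool_pos: [461.7, -71.5, 44.5]
orientation: [0.673, 0.739, 0.0, 0.001]
ft_force: [-1.3, -0.3, 6.7]
width: 46.9
grasp_force: 30.6
```

Run:
```python
from h import *
b=bay(0,-55);print(b);go(*b,160)
```

```text
[618.72730996  57.63700107]
t3.53 pos [461.7 -71.5  44.5] w46.9 gf30.6 F [-1.3 -0.3  6.7] delta [ 113.9  168.6 -115.3] [ 0.02  0.01 -0.08]
```

Emit:
servo_tool(deltas=[[0,0,-6,0,0,0],[0,0,-24,0,0,0],[0,0,-50,0,0,0],[4,6,-76,0,0,0],[12,18,-98,0,0,0],[24,36,-112,0,0,0],[40,58,-115,0,0,0],[58,84,-115,0,0,0]])

```text
clock: 4.2
tool_pos: [539.7, -6.5, 160.5]
orientation: [0.674, 0.739, 0.0, 0.001]
ft_force: [-0.2, -0.6, -1.1]
width: 47.3
grasp_force: 31.3
```

Emit:
servo_tool(deltas=[[18,28,0,0,0,0],[34,52,0,0,0,0],[46,70,0,0,0,0],[53,80,0,0,0,0],[56,84.5,0,0,0,0],[56,84.5,0,0,0,0],[56,84.5,0,0,0,0],[56,84.5,0,0,0,0]])

```text
clock: 4.87
tool_pos: [616.7, 56.2, 158.0]
orientation: [0.674, 0.739, -0.001, -0.0]
ft_force: [0.0, -0.8, -1.2]
width: 47.1
grasp_force: 31.3
```

Run:
```python
from h import *
go(*bay(0,-55),52.5)
s,p,R=tool();cv2.imwrite('pics/w3.png',viewer.read_camera('wrist'));np.save('w3.npy',np.r_[p,R.as_quat()])
```

```text
t4.87 pos [616.7  56.2 158. ] w47.1 gf31.3 F [ 0.  -0.8 -1.2] delta [  1.4   2.5 105.4] [-0.02  0.01 -0.09]
```

View pics/w3.png

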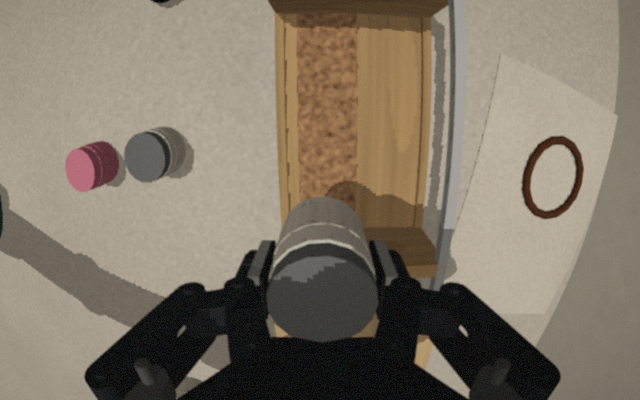

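The jar is held upright over the bay. The cork runs from (297,100) to (356,100), the short jar's lid is at (148,157), and the far end board's top edge is near row 12.

Run:
```python
from h import *
w=np.load('w3.npy')
c,s=np.cos(C['yaw']),np.sin(C['yaw']);R2=np.array([[c,-s],[s,c]])
for uv in((297,100),(356,100),(299,30),(356,30),(299,180)):
    q=wray(uv,8,w)[:2];print(uv,'case',R2.T@(q-C['p']))
print('short',wray((148,157),44,w))
```

```text
(297, 100) case [-23.86418793 126.23655098]
(356, 100) case [ 27.77999797 125.92849842]
(299, 30) case [-21.40575016 189.41397078]
(356, 30) case [ 28.13921285 189.24509415]
(299, 180) case [-23.78915455  53.45147025]
short [461.43545256  77.20091223  44.        ]
```

Emit:
servo_tool(deltas=[[0.5,2,8,0,0,0],[1,4,28,0,0,0],[1.4,4.5,52,0,0,0],[1.4,4.5,74,0,0,0],[1.4,4.5,88,0,0,0],[1.4,4.5,95,0,0,0],[1.4,4.5,99,0,0,0],[1.4,4.5,102,0,0,0]])

```text
clock: 5.58
tool_pos: [622.9, 59.8, 56.2]
orientation: [0.673, 0.739, 0.0, 0.0]
ft_force: [-0.5, 0.4, -0.9]
width: 47.1
grasp_force: 31.3
```

```bash
sed -i 's/\[623.9,6.9\]/[625.9,7.1]/' h.py
python3 - <<'E'
from h import *
go(*bay(0,-55),52.5)
E
```

```text
t5.58 pos [622.9  59.8  56.2] w47.1 gf31.3 F [-0.5  0.4 -0.9] delta [-1.8 -2.3  3.7] [ 0.   -0.   -0.08]
```

Emit:
servo_tool(deltas=[[-0.5,-1,1,0,0,0],[-0.5,-1,2,0,0,0],[-0.5,-1,3,0,0,0],[-0.5,-1,3.5,0,0,0],[-0.5,-1,3.5,0,0,0],[-0.5,-1,3.5,0,0,0],[-0.5,-1,3.5,0,0,0],[-0.5,-1,3.5,0,0,0]])

```text
clock: 6.25
tool_pos: [621.8, 59.3, 52.9]
orientation: [0.673, 0.739, 0.0, 0.0]
ft_force: [-0.7, 0.6, -1.4]
width: 47.2
grasp_force: 31.3
```

Emit:
servo_tool(deltas=[[0,0,0.5,0,0,0],[0,0,1,0,0,0],[0,0,1.5,0,0,0],[0,0,1.5,0,0,0],[0,0,1.5,0,0,0],[0,0,1.5,0,0,0],[0,0,1.5,0,0,0],[0,0,1.5,0,0,0]])

```text
clock: 6.92
tool_pos: [621.8, 59.3, 52.5]
orientation: [0.673, 0.739, -0.0, 0.0]
ft_force: [-2.5, -0.9, 7.0]
width: 47.3
grasp_force: 32.2
```

Emit:
servo_tool(deltas=[[0,0,0,0,0,0],[0,0,0,0,0,0],[0,0,0,0,0,0],[0,0,0,0,0,0],[0,0,0,0,0,0],[0,0,0,0,0,0],[0,0,0,0,0,0],[0,0,0,0,0,0]], jaw=70)

```text
clock: 7.58
tool_pos: [621.7, 59.2, 51.2]
orientation: [0.673, 0.739, -0.0, -0.0]
ft_force: [0.3, -0.4, 0.1]
width: 70.0
grasp_force: 0.0
```

Emit:
servo_tool(deltas=[[0,0,-4,0,0,0],[0,0,-18,0,0,0],[0,0,-40,0,0,0],[0,0,-65,0,0,0],[0,0,-90,0,0,0],[0,0,-110,0,0,0],[0,0,-118,0,0,0],[0,0,-120,0,0,0]])

```text
clock: 8.25
tool_pos: [623.1, 59.5, 174.2]
orientation: [0.673, 0.739, 0.002, 0.002]
ft_force: [0.2, 0.1, 0.4]
width: 69.8
grasp_force: 0.0
```

Run:
```python
from h import *
go(448.8,-280,150)
```

```text
t8.25 pos [623.1  59.5 174.2] w69.8 gf0.0 F [0.2 0.1 0.4] delta [-321.8 -205.4   23.2] [ 0.05 -0.   -0.08]
```

Emit:
servo_tool(deltas=[[-12,-8,0,0,0,0],[-40,-26,0,0,0,0],[-74,-47,0,0,0,0],[-108,-69,0,0,0,0],[-142,-91,2,0,0,0],[-176,-112,4,0,0,0],[-210,-134,7,0,0,0],[-242,-154,10,0,0,0]])

```text
clock: 8.92
tool_pos: [487.1, -198.6, 159.7]
orientation: [0.674, 0.739, -0.001, -0.002]
ft_force: [0.5, -0.2, -1.2]
width: 69.7
grasp_force: 0.0
```

Emit:
servo_tool(deltas=[[-28,-18,3,0,0,0],[-52,-33,6,0,0,0],[-68,-44,10,0,0,0],[-76,-49,13,0,0,0],[-80,-51,14,0,0,0],[-80,-51,14,0,0,0],[-80,-51,14,0,0,0],[-80,-51,14,0,0,0]])

```text
clock: 9.58
tool_pos: [448.9, -278.8, 147.4]
orientation: [0.672, 0.74, 0.001, 0.0]
ft_force: [0.3, -0.1, -0.2]
width: 70.0
grasp_force: 0.0
```

```bash
cat >> h.py <<'E'
def lid(h,name,exp):
    """lid centres by colour near the expected world xy: segment grey-dark lid, centroid -> world at z=h"""
    s,p,R=tool();im=viewer.read_camera('wrist');cv2.imwrite(f'pics/{name}.png',im)
    g=im.astype(int);m=((g.max(2)<105)&(g.min(2)>45)&(np.ptp(g,axis=2)<16)).astype(np.uint8)
    m[:,:][int(235):]=0
    m=cv2.morphologyEx(m,cv2.MORPH_OPEN,np.ones((5,5)))
    n,l,st,ce=cv2.connectedComponentsWithStats(m)
    for i in range(1,n):
        if st[i,4]>400: print('blob',st[i],ce[i].round(1),wray(ce[i],h,np.r_[p,R.as_quat()]).round(1))
E
python3 - <<'E'
from h import *
go(448.8,-281,42)
lid(57,'w4',0)
E
```

```text
t9.58 pos [ 448.9 -278.8  147.4] w70.0 gf0.0 F [ 0.3 -0.1 -0.2] delta [ -2.3  -0.4 105.4] [ 0.01 -0.01 -0.05]
blob [ 288  207   61   28 1297] [316.6 222.3] [ 446.2 -292.3   57. ]
```

View pics/w4.png

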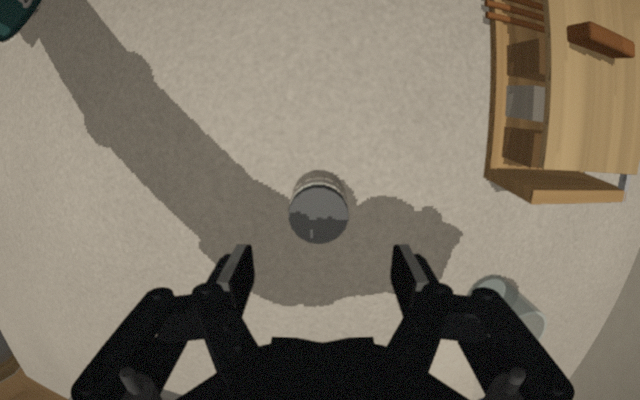

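The middle jar's lid spans x 289–349 and y 184–243, so its centre is about (319,213). The tumbler is well away, at (505,305).

Run:
```python
from h import *
q=wray((319,213),57);print(q);go(q[0],(q[1]-283)/2,36)
go(q[0],q[1],36)
```

```text
[ 447.30107289 -284.78192765   57.        ]
t9.63 pos [ 448.9 -278.8  147.5] w69.9 gf0.0 F [-1.2  0.4 -0.5] delta [ -4.9  -2.2 111.5] [ 0.01 -0.01 -0.05]
t9.63 pos [ 448.9 -278.8  147.5] w69.9 gf0.0 F [-1.2  0.4 -0.5] delta [ -5.8  -2.3 111.5] [ 0.01 -0.01 -0.05]
```

Emit:
servo_tool(deltas=[[-2,-1,8,0,0,0],[-5.5,-2,28,0,0,0],[-5.5,-2,55,0,0,0],[-5.5,-2,82,0,0,0],[-5.5,-2,100,0,0,0],[-5.5,-2,110,0,0,0],[-5.5,-2,110,0,0,0],[-5.5,-2,110,0,0,0]])

```text
clock: 10.3
tool_pos: [446.6, -285.6, 37.1]
orientation: [0.673, 0.74, 0.0, -0.0]
ft_force: [-0.4, -0.2, 0.4]
width: 69.8
grasp_force: 0.0
```

Emit:
servo_tool(deltas=[[0,0,0,0,0,0],[0,0,0,0,0,0],[0,0,0,0,0,0],[0,0,0,0,0,0],[0,0,0,0,0,0],[0,0,0,0,0,0],[0,0,0,0,0,0],[0,0,0,0,0,0]], jaw=40)

```text
clock: 10.97
tool_pos: [447.2, -286.5, 38.6]
orientation: [0.673, 0.739, 0.0, 0.001]
ft_force: [-0.0, 0.9, 7.6]
width: 47.1
grasp_force: 31.3
```

Run:
```python
from h import *
go(*bay(0,0),180)
```

```text
t10.97 pos [ 447.2 -286.5   38.6] w47.1 gf31.3 F [-0.   0.9  7.6] delta [ 381.4  204.9 -141.5] [ 0.02  0.01 -0.08]
```

Emit:
servo_tool(deltas=[[0,0,-6,0,0,0],[0,0,-26,0,0,0],[0,0,-54,0,0,0],[8,4,-84,0,0,0],[24,13,-112,0,0,0],[48,26,-130,0,0,0],[78,42,-139,0,0,0],[110,59,-141,0,0,0]])

```text
clock: 11.63
tool_pos: [495.6, -171.7, 180.9]
orientation: [0.675, 0.738, 0.0, 0.002]
ft_force: [0.6, 0.3, -2.0]
width: 47.0
grasp_force: 31.3
```

Emit:
servo_tool(deltas=[[33,18,0,0,0,0],[67,36,0,0,0,0],[101,54,0,0,0,0],[135,72,0,0,0,0],[169,91,0,0,0,0],[200,108,0,0,0,0],[225,121,0,0,0,0],[244,131,0,0,0,0]])

```text
clock: 12.3
tool_pos: [602.7, 87.8, 178.8]
orientation: [0.672, 0.741, 0.001, -0.0]
ft_force: [0.1, 0.5, -0.8]
width: 46.9
grasp_force: 31.3
```

Emit:
servo_tool(deltas=[[14,8,0,0,0,0],[23,12,0,0,0,0],[27,15,0,0,0,0],[27,15,0,0,0,0],[27,15,0,0,0,0],[27,15,0,0,0,0],[27,15,0,0,0,0],[27,15,0,0,0,0]])

```text
clock: 12.97
tool_pos: [614.5, 110.9, 178.2]
orientation: [0.674, 0.739, -0.0, 0.0]
ft_force: [-0.1, 0.2, -2.0]
width: 47.0
grasp_force: 31.3
```

Run:
```python
from h import *
go(*bay(0,0),46.6)
```

```text
t12.97 pos [614.5 110.9 178.2] w47.0 gf31.3 F [-0.1  0.2 -2. ] delta [  1.7   0.9 131.6] [-0.01  0.01 -0.09]
```

Emit:
servo_tool(deltas=[[2,1,10,0,0,0],[4,1,34,0,0,0],[4,1,62,0,0,0],[4,1,90,0,0,0],[4,1,110,0,0,0],[4,1,120,0,0,0],[4,1,125,0,0,0],[4,1,128,0,0,0]])

```text
clock: 13.63
tool_pos: [615.3, 116.5, 49.6]
orientation: [0.673, 0.739, -0.0, -0.0]
ft_force: [-0.0, -0.6, -0.5]
width: 46.8
grasp_force: 31.3
```

Emit:
servo_tool(deltas=[[0,0,1,0,0,0],[0,0,1.5,0,0,0],[0,0,2,0,0,0],[0,0,2.5,0,0,0],[0,0,3,0,0,0],[0,0,3,0,0,0],[0,0,3,0,0,0],[0,0,3,0,0,0]])

```text
clock: 14.3
tool_pos: [615.4, 116.4, 47.4]
orientation: [0.673, 0.739, 0.0, 0.0]
ft_force: [-0.8, -0.3, -1.1]
width: 46.9
grasp_force: 31.3
```

Emit:
servo_tool(deltas=[[0,0,0.5,0,0,0],[0,0,1,0,0,0],[0,0,1.5,0,0,0],[0,0,2,0,0,0],[0,0,2,0,0,0],[0,0,2,0,0,0],[0,0,2,0,0,0],[0,0,2,0,0,0]])

```text
clock: 14.97
tool_pos: [615.4, 116.5, 46.7]
orientation: [0.673, 0.739, -0.0, 0.0]
ft_force: [-3.0, 0.7, 9.1]
width: 47.0
grasp_force: 32.3
```

Emit:
servo_tool(deltas=[[0,0,0,0,0,0],[0,0,0,0,0,0],[0,0,0,0,0,0],[0,0,0,0,0,0],[0,0,0,0,0,0],[0,0,0,0,0,0],[0,0,0,0,0,0],[0,0,0,0,0,0]], jaw=66)

```text
clock: 15.63
tool_pos: [615.3, 116.4, 45.2]
orientation: [0.673, 0.739, -0.0, -0.0]
ft_force: [-0.3, -0.3, 0.6]
width: 65.7
grasp_force: 0.0
```

Emit:
servo_tool(deltas=[[0,0,-4,0,0,0],[0,0,-18,0,0,0],[0,0,-40,0,0,0],[0,0,-65,0,0,0],[0,0,-90,0,0,0],[0,-8,-106,0,0,0],[-2,-24,-112,0,0,0],[-6,-48,-114,0,0,0]])

```text
clock: 16.3
tool_pos: [571.2, 107.3, 162.8]
orientation: [0.673, 0.739, 0.004, 0.002]
ft_force: [-0.4, -0.6, -0.1]
width: 66.2
grasp_force: 0.0
```

Emit:
servo_tool(deltas=[[-5,-28,3,0,0,0],[-10,-58,8,0,0,0],[-15,-84,14,0,0,0],[-18,-102,18,0,0,0],[-20,-111,20,0,0,0],[-20,-114,20,0,0,0],[-20,-114,20,0,0,0],[-20,-114,20,0,0,0]])

```text
clock: 16.97
tool_pos: [458.7, 76.2, 140.1]
orientation: [0.673, 0.739, 0.002, 0.001]
ft_force: [0.3, 0.3, 0.6]
width: 65.9
grasp_force: 0.0
```

Run:
```python
from h import *
go(456.5,74.5,30)
s,p,R=tool();im=viewer.read_camera('wrist');cv2.imwrite('pics/w5.png',im)
```

```text
t16.97 pos [458.7  76.2 140.1] w65.9 gf0.0 F [0.3 0.3 0.6] delta [ -1.6  -2.7 110. ] [ 0.03 -0.01 -0.07]
```

View pics/w5.png

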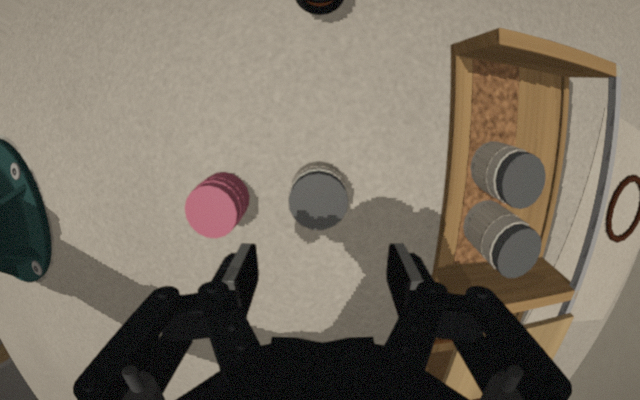

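Two jars stand upright in the bay, with lids at (518,250) and (521,178). The short jar's lid is at (319,199) and pink is at (217,206), outside the left finger.

Run:
```python
from h import *
c,s=np.cos(C['yaw']),np.sin(C['yaw']);R2=np.array([[c,-s],[s,c]])
q=wray((319,199),44);print(q, wray((217,206),44));go(q[0],q[1],30)
for uv,h in(((518,250),78),((521,178),65)): print(R2.T@(wray(uv,h)[:2]-C['p'])-[0,106])
```

```text
[456.53274418  79.46449006  44.        ] [377.06893451  66.04233732  44.        ]
t17.02 pos [458.8  76.2 139.9] w65.9 gf0.0 F [-0.5 -0.3  0.6] delta [  3.3  -2.3 109.9] [ 0.03 -0.01 -0.08]
[ -3.06768138 -50.12517951]
[-4.63920456  5.54881532]
```

Emit:
servo_tool(deltas=[[1,-1,8,0,0,0],[2,-2,28,0,0,0],[2,-2,55,0,0,0],[2,-2,82,0,0,0],[2,-2,100,0,0,0],[2,-2,110,0,0,0],[2,-2,110,0,0,0],[2,-2,110,0,0,0]])

```text
clock: 17.68
tool_pos: [454.5, 77.7, 28.4]
orientation: [0.673, 0.74, -0.0, -0.0]
ft_force: [-0.3, -0.0, 0.6]
width: 66.0
grasp_force: 0.0
```

Emit:
servo_tool(deltas=[[0,0,0,0,0,0],[0,0,0,0,0,0],[0,0,0,0,0,0],[0,0,0,0,0,0],[0,0,0,0,0,0],[0,0,0,0,0,0],[0,0,0,0,0,0],[0,0,0,0,0,0]], jaw=40)

```text
clock: 18.35
tool_pos: [454.9, 77.2, 30.0]
orientation: [0.673, 0.739, 0.001, 0.0]
ft_force: [-0.1, -0.1, 7.4]
width: 46.8
grasp_force: 31.4
```

Run:
```python
from h import *
go(*bay(0,58),160)
```

```text
t18.35 pos [454.9  77.2  30. ] w46.8 gf31.4 F [-0.1 -0.1  7.4] delta [  78.2  162.6 -129.7] [ 0.02 -0.   -0.08]
```

Emit:
servo_tool(deltas=[[0,0,-6,0,0,0],[0,0,-26,0,0,0],[0,0,-54,0,0,0],[4,8,-84,0,0,0],[10,20,-108,0,0,0],[20,40,-124,0,0,0],[32,66,-130,0,0,0],[46,94,-130,0,0,0]])

```text
clock: 19.02
tool_pos: [544.5, 131.2, 161.8]
orientation: [0.674, 0.739, 0.001, 0.001]
ft_force: [0.7, 0.0, -0.9]
width: 46.8
grasp_force: 31.2
```

Emit:
servo_tool(deltas=[[13,26,0,0,0,0],[24,48,0,0,0,0],[31,62,0,0,0,0],[34,68,0,0,0,0],[34,70,0,0,0,0],[34,70,0,0,0,0],[34,70,0,0,0,0],[34,70,0,0,0,0]])

```text
clock: 19.68
tool_pos: [608.7, 171.0, 159.1]
orientation: [0.673, 0.739, -0.001, -0.0]
ft_force: [0.5, 0.1, -0.5]
width: 47.3
grasp_force: 31.2
```

Run:
```python
from h import *
go(*bay(1,60),38)
```

```text
t19.68 pos [608.7 171.  159.1] w47.3 gf31.2 F [ 0.5  0.1 -0.5] delta [  1.4   1.7 121.1] [-0.02  0.01 -0.08]
```

Emit:
servo_tool(deltas=[[1,1,8,0,0,0],[1,2,30,0,0,0],[1,2,56,0,0,0],[1,2,82,0,0,0],[1,2,100,0,0,0],[1,2,110,0,0,0],[1,2,115,0,0,0],[1,2,118,0,0,0]])

```text
clock: 20.35
tool_pos: [611.7, 173.3, 40.7]
orientation: [0.673, 0.739, -0.0, -0.0]
ft_force: [0.5, -0.9, -0.4]
width: 47.0
grasp_force: 31.2
```

Emit:
servo_tool(deltas=[[0,0,1,0,0,0],[0,0,1.5,0,0,0],[0,0,2,0,0,0],[0,0,2.5,0,0,0],[0,0,3,0,0,0],[0,0,3,0,0,0],[0,0,3,0,0,0],[0,0,3,0,0,0]])

```text
clock: 21.02
tool_pos: [612.1, 173.3, 38.4]
orientation: [0.673, 0.739, 0.0, 0.0]
ft_force: [0.1, -0.3, 0.5]
width: 47.0
grasp_force: 31.2
```

Emit:
servo_tool(deltas=[[0,0,0.5,0,0,0],[0,0,1,0,0,0],[0,0,1.5,0,0,0],[0,0,1.5,0,0,0],[0,0,1.5,0,0,0],[0,0,1.5,0,0,0],[0,0,1.5,0,0,0],[0,0,1.5,0,0,0]])

```text
clock: 21.68
tool_pos: [612.1, 173.4, 38.1]
orientation: [0.673, 0.739, -0.0, 0.0]
ft_force: [-1.5, -0.4, 8.4]
width: 46.5
grasp_force: 32.1
```

Emit:
servo_tool(deltas=[[0,0,0,0,0,0],[0,0,0,0,0,0],[0,0,0,0,0,0],[0,0,0,0,0,0],[0,0,0,0,0,0],[0,0,0,0,0,0],[0,0,0,0,0,0],[0,0,0,0,0,0]], jaw=70)

```text
clock: 22.35
tool_pos: [612.0, 173.3, 36.7]
orientation: [0.673, 0.739, -0.0, -0.0]
ft_force: [0.0, -0.1, -1.3]
width: 70.0
grasp_force: 0.0
```

Emit:
servo_tool(deltas=[[0,0,-4,0,0,0],[0,0,-18,0,0,0],[0,0,-42,0,0,0],[0,0,-70,0,0,0],[0,0,-98,0,0,0],[0,0,-122,0,0,0],[-8,0,-138,0,0,0],[-26,0,-144,0,0,0]])

```text
clock: 23.02
tool_pos: [615.8, 151.8, 185.9]
orientation: [0.671, 0.741, 0.004, 0.001]
ft_force: [1.4, 0.6, -0.4]
width: 70.0
grasp_force: 0.0
```

Emit:
servo_tool(deltas=[[-28,0,0,0,0,0],[-64,0,0,0,0,0],[-100,0,0,0,0,0],[-134,0,0,0,0,0],[-160,0,0,0,0,0],[-176,0,0,0,0,0],[-180,0,0,0,0,0],[-180,0,0,0,0,0]], jaw=10)

```text
clock: 23.68
tool_pos: [631.4, -33.5, 181.6]
orientation: [0.674, 0.738, 0.0, 0.0]
ft_force: [0.7, 0.6, 0.4]
width: 9.8
grasp_force: 0.0
```

Run:
```python
from h import *
go(*bay(0,-106-160),170)
cv2.imwrite('pics/t2.png',viewer.read_camera('top'))
a=cv2.imread('pics/t2.png')[130:245,225:425]
b=viewer.read_camera('scene')[150:270,300:455]
o=np.zeros((600,800,3),np.uint8);o[:230,:400]=cv2.resize(a,(400,230));b=cv2.resize(b,None,fx=3,fy=3,interpolation=cv2.INTER_CUBIC);o[235:595,:465]=b
cv2.imwrite('pics/c2.png',cv2.convertScaleAbs(o,alpha=1.5))
```

```text
t23.68 pos [631.4 -33.5 181.6] w9.8 gf0.0 F [0.7 0.6 0.4] delta [-1.19e+02 -1.00e-01  1.17e+01] [ 0.01  0.01 -0.11]
```

View pics/c2.png

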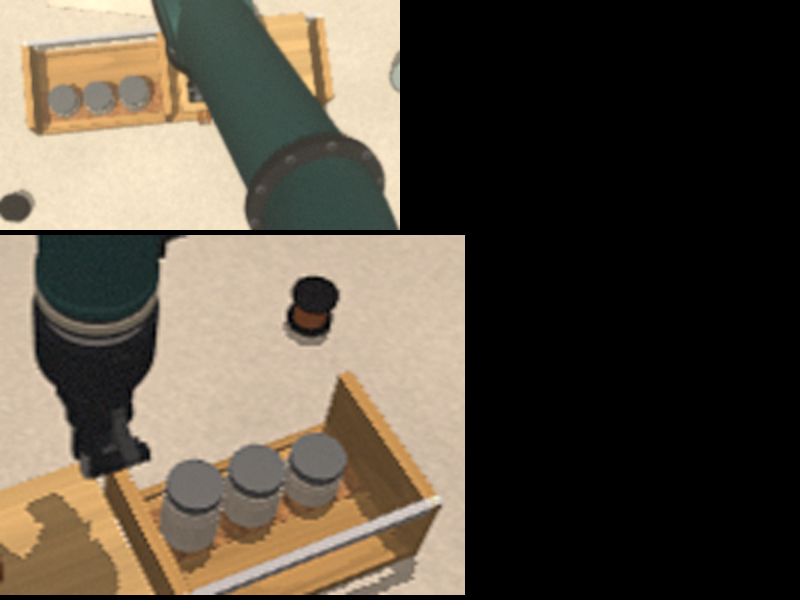

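The row stands upright in order: tall at the partition, then middle, then short at the far end. In the composite's scene crop the lids are at (195,485), (256,470) and (317,455). Next I'll push the cover by its handle.

Emit:
servo_tool(deltas=[[-20,0,0,0,0,0],[-52,0,0,0,0,0],[-84,0,0,0,0,0],[-110,0,0,0,0,0],[-124,0,2,0,0,0],[-128,0,5,0,0,0],[-128,0,8,0,0,0],[-128,0,10,0,0,0]])

```text
clock: 24.45
tool_pos: [643.2, -155.8, 170.3]
orientation: [0.672, 0.741, 0.001, -0.001]
ft_force: [-0.7, 0.8, -1.4]
width: 10.0
grasp_force: 0.0
```

Run:
```python
from h import *
c,s=np.cos(C['yaw']),np.sin(C['yaw']);R2=np.array([[c,-s],[s,c]])
for uv,h in(((64,99),52),((99,97),65),((135,92),78)): print(R2.T@(ray('top',(uv[0]/2+225,uv[1]/2+130),h)[:2]-C['p'])-[0,106])
go(*bay(0,-106-167),116)
s,p,R=tool();print('tcp case',R2.T@(p[:2]-C['p']))
im=viewer.read_camera('wrist');cv2.imwrite('pics/w6.png',im)
# handle: reddish-brown blob
hsv=cv2.cvtColor(im,cv2.COLOR_BGR2HSV);m=((hsv[...,0]<14)&(hsv[...,1]>140)&(hsv[...,2]>50)).astype(np.uint8)
n,l,st,ce=cv2.connectedComponentsWithStats(m)
for i in range(1,n):
    if st[i,4]>150: print(st[i],ce[i].round(0),(R2.T@(wray(ce[i],115)[:2]-C['p'])).round(1))
```

```text
[-0.29163902 55.23153008]
[-5.32843241 -1.43630214]
[ -5.75498978 -58.90897653]
t24.45 pos [ 643.2 -155.8  170.3] w10.0 gf0.0 F [-0.7  0.8 -1.4] delta [-3.3 -0.6 54.3] [-0.   -0.02 -0.04]
tcp case [   0.66813263 -163.83056697]
[524   0  55  37 296] [556.  21.] [166.3 -15.8]
[ 272  149  100   27 1186] [318. 161.] [  -1.7 -122.8]
```

Emit:
servo_tool(deltas=[[0,0,6,0,0,0],[0,0,18,0,0,0],[0,0,32,0,0,0],[0,0,44,0,0,0],[0,0,52,0,0,0],[0,0,54,0,0,0],[0,0,54,0,0,0],[0,0,54,0,0,0]])

```text
clock: 25.17
tool_pos: [643.4, -159.2, 116.6]
orientation: [0.673, 0.739, 0.0, -0.0]
ft_force: [0.5, 0.5, -0.2]
width: 10.2
grasp_force: 0.0
```

Emit:
servo_tool(deltas=[[3,0,0,0,0,0],[8,0,0,0,0,0],[14,0,0,0,0,0],[20,0,0,0,0,0],[26,0,0,0,0,0],[34,0,0,0,0,0],[44,0,0,0,0,0],[54,0,0,0,0,0]])

```text
clock: 25.83
tool_pos: [638.2, -105.1, 117.1]
orientation: [0.673, 0.739, -0.0, 0.0]
ft_force: [-0.0, -2.1, 1.7]
width: 10.1
grasp_force: 1.0
```

Run:
```python
from h import *
go(*bay(0,3-18),116)
```

```text
t25.83 pos [ 638.2 -105.1  117.1] w10.1 gf1.0 F [-0.  -2.1  1.7] delta [203.9  -2.6   0.9] [ 0.    0.01 -0.08]
```

Emit:
servo_tool(deltas=[[12,0,0,0,0,0],[25,0,0,0,0,0],[38,0,0,0,0,0],[51,0,0,0,0,0],[64,-1,0,0,0,0],[77,-1,0,0,0,0],[90,-1,0,0,0,0],[102,-1,0,0,0,0]])

```text
clock: 26.5
tool_pos: [627.6, -2.2, 116.8]
orientation: [0.673, 0.74, 0.0, -0.0]
ft_force: [0.4, -1.3, 1.3]
width: 9.9
grasp_force: 1.0
```

Emit:
servo_tool(deltas=[[12,0,0,0,0,0],[24,0,0,0,0,0],[35,0,0,0,0,0],[46,-1,0,0,0,0],[57,-1,0,0,0,0],[67,-1,0,0,0,0],[76,-1,0,0,0,0],[84,-1,0,0,0,0]])

```text
clock: 27.17
tool_pos: [618.5, 80.7, 116.8]
orientation: [0.673, 0.74, -0.0, -0.0]
ft_force: [0.5, -1.4, 0.2]
width: 10.0
grasp_force: 0.9
```

Emit:
servo_tool(deltas=[[3,0,0,0,0,0],[5,0,0,0,0,0],[7,0,0,0,0,0],[9,0,0,0,0,0],[10,0,0,0,0,0],[11,0,0,0,0,0],[12,0,0,0,0,0],[12,0,0,0,0,0]])

```text
clock: 27.83
tool_pos: [617.4, 91.5, 116.7]
orientation: [0.673, 0.739, -0.0, -0.0]
ft_force: [-0.6, -0.8, 0.9]
width: 9.9
grasp_force: 0.6
```

Run:
```python
from h import *
go(*bay(0,3-18),116)
```

```text
t27.83 pos [617.4  91.5 116.7] w9.9 gf0.6 F [-0.6 -0.8  0.9] delta [ 6.2 -0.2  0.7] [-0.01 -0.   -0.08]
```

Now I'll creep until the stop is felt.

Emit:
servo_tool(deltas=[[1,0,0,0,0,0],[2,0,0,0,0,0],[3,0,0,0,0,0],[4,0,0,0,0,0],[5,0,0,0,0,0],[5.5,0,0,0,0,0],[6,0,0,0,0,0],[6,0,0,0,0,0]])

```text
clock: 28.5
tool_pos: [616.9, 97.7, 116.7]
orientation: [0.673, 0.74, -0.0, -0.0]
ft_force: [-0.3, -1.0, -0.0]
width: 9.9
grasp_force: 0.6
```

Emit:
servo_tool(deltas=[[0.5,0,0,0,0,0],[1,0,0,0,0,0],[1.5,0,0,0,0,0],[2,0,0,0,0,0],[2.5,0,0,0,0,0],[3,0,0,0,0,0],[3,0,0,0,0,0],[3,0,0,0,0,0]])

```text
clock: 29.17
tool_pos: [616.9, 98.1, 116.7]
orientation: [0.674, 0.739, -0.001, 0.001]
ft_force: [-0.8, -6.3, 1.4]
width: 10.0
grasp_force: 2.9
```

The stop is felt: the force rises to 6 N with no further motion. Backing off and lifting clear.

Emit:
servo_tool(deltas=[[-4,0,0,0,0,0],[-12,0,0,0,0,0],[-22,0,0,0,0,0],[-28,0,-4,0,0,0],[-30,0,-18,0,0,0],[-30,0,-42,0,0,0],[-30,0,-70,0,0,0],[-30,0,-95,0,0,0]])

```text
clock: 29.83
tool_pos: [619.8, 70.3, 213.2]
orientation: [0.673, 0.739, 0.0, -0.0]
ft_force: [0.3, -0.1, 0.1]
width: 10.3
grasp_force: 0.0
```

Emit:
servo_tool(deltas=[[-30,-10,-5,0,0,0],[-66,-30,-5,0,0,0],[-100,-55,-5,0,0,0],[-132,-80,-5,0,0,0],[-155,-100,-5,0,0,0],[-170,-112,-5,0,0,0],[-175,-115,-5,0,0,0],[-175,-115,-5,0,0,0]])

```text
clock: 30.5
tool_pos: [521.0, -116.4, 217.1]
orientation: [0.675, 0.738, -0.0, 0.0]
ft_force: [0.3, -0.7, -1.0]
width: 9.8
grasp_force: 0.0
```

Run:
```python
from h import *
c,s=np.cos(C['yaw']),np.sin(C['yaw']);R2=np.array([[c,-s],[s,c]])
for n in('scene','top'):
    im=viewer.read_camera(n);hsv=cv2.cvtColor(im,cv2.COLOR_BGR2HSV);m=((hsv[...,0]<14)&(hsv[...,1]>140)&(hsv[...,2]>50)).astype(np.uint8)
    N,l,st,ce=cv2.connectedComponentsWithStats(m)
    for i in range(1,N):
        if st[i,4]>25: print(n,st[i],ce[i].round(0),(R2.T@(ray(n,ce[i],115)[:2]-C['p'])).round(1))
    cv2.imwrite(f'pics/f_{n}.png',im)
a=cv2.imread('pics/f_scene.png')[130:330,190:455]
cv2.imwrite('pics/f.png',cv2.convertScaleAbs(cv2.resize(a,None,fx=3,fy=3),alpha=1.5))
```

```text
scene [544  75  21  28 118] [553.  89.] [-212.5  787. ]
scene [586  78  20  28  81] [595.  93.] [-147.   889.2]
scene [557  97  10  15  33] [561. 104.] [-149.6  758.7]
scene [599  99  22  27  80] [608. 114.] [-62.7 852.9]
scene [580 104   9  13  43] [583. 110.] [-105.   801.7]
scene [398 174  10   7  41] [402. 178.] [-86.5 195.5]
scene [381 205  13  18  88] [386. 214.] [ -6.6 107.1]
scene [389 221   7  10  26] [392. 226.] [ 27.4 104.7]
scene [315 242   9  16  27] [319. 250.] [ 21.5 -72.3]
scene [308 250  15  30  53] [315. 265.] [ 50.9 -93.5]
scene [316 257  11  22  42] [321. 267.] [ 60.7 -83.4]
scene [306 267   9  21  33] [310. 278.] [  73.1 -114.7]
scene [ 63 316  21  25  58] [ 77. 325.] [  -9.7 -563. ]
scene [397 323  44  46 242] [419. 346.] [279.4  21.9]
scene [ 36 344  23  16  52] [ 45. 354.] [  26.  -619.3]
top [269 165   5  19  54] [271. 174.] [ -0.7 108.8]
top [  9 222  18  17 107] [ 17. 230.] [-92.1 862.1]
top [  0 239  27   9  92] [ 13. 242.] [-126.8  875.1]
top [  0 248  28  19 228] [ 14. 258.] [-171.9  871.7]
top [ 17 276   9  15  46] [ 22. 283.] [-246.6  849.8]
top [  4 279  16  19  80] [ 11. 285.] [-250.2  880.6]
top [ 11 315  11  15  44] [ 18. 322.] [-354.8  861.6]
top [  1 333  19   9  38] [ 10. 337.] [-393.6  884.1]
top [  2 346  17   8  42] [ 10. 349.] [-427.5  882.7]
top [  3 354  15  10  51] [ 12. 359.] [-454.3  878.4]
top [  0 361  17  12  71] [  7. 367.] [-474.8  892.1]
```

View pics/f.png

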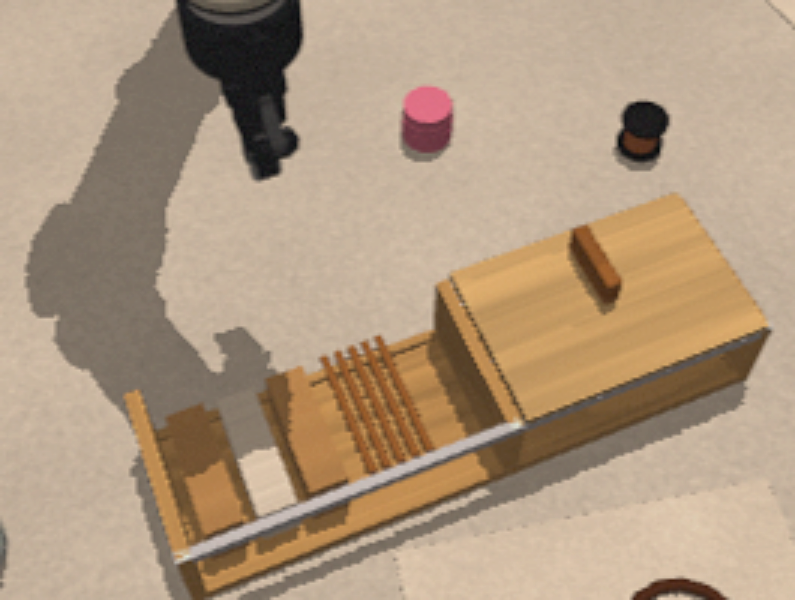

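The cover sits fully over the jar bay, flush with the far end board, and the handle is at case y ≈ 109 mm as expected. The robot is clear and the bystanders haven't moved.

```bash
python3 -c "
from plant import workorder
print(workorder.hand_in())"
```

```text
the job is handed in; nothing more can be done
None
```

The three jars stand upright in the bay, tall, middle, short from the middle partition. The cover is fully shut against its stop, the spool, tumbler and brush pot were not touched, and the job was handed in at about 31 s of the 72 s; no verdict was returned.

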